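# Present the till roll on the supply carousel to the barcode scanner

## Task

Log a till roll at the stock scanner. First, before turning the carousel, wake the barcode scanner by squeezing its sprung trigger fully in, and let the trigger go again. Then turn the supply carousel until the till roll on it faces the scanner window squarely, and keep hold of the carousel so that it stays still: finish while holding it there, without letting go, and leave the other things on the desk where they are.

Things in the scene. Friction and masses are not known exactly. Their poses are not given: they have to be found in the camera images.
- carousel_foot: Fixed black foot of the supply carousel, 176 mm across, 12 mm high. Origin: centre of its underside on the desk, on the vertical turning axis. The scanner always stands off along the foot's own -y axis and looks along its +y at the turning axis.
- carousel_handle (a point): Centre of the black bar handle on top of the carousel's central post, on the turning axis, 124 mm above the desk. The bar is 60 mm long, 14 mm thick and 36 mm high (106 to 142 mm above the desk), turns with the carousel and is its highest part. The point's x axis lies along the bar, y across it, z up.
- roll_center (a point): Centre of the till roll fixed on the carousel: the only standing round cylinder there, 66 mm across and 57 mm tall, its centre 72 mm from the turning axis. The line from the turning axis to it is at right angles to the bar handle.
- carousel (a joint): Angle of the carousel in rad, growing counter-clockwise seen from above. At 0 (or a whole turn, 6.283) the till roll faces the scanner window squarely. It starts between 0.9 and 5.3; its stops lie at -7 and 7.
- scanner: Barcode scanner fixed lying on its side in a desk bracket, 250 to 280 mm from the turning axis. Origin on the desk under the middle of its grey barrel (137 mm long, up to 74 mm wide, top 71 mm above the desk). Its x axis is the aim, pointing at the carousel's turning axis; a black pistol grip sticks out level along +y. It does not give.
- scanner_window (a point): Dark window at the front of the scanner, 77 mm ahead of the scanner's origin along its x, 48 mm above the desk.
- squeeze_point (a point): Point between the back of the scanner's pistol grip and the trigger, at x = -27, y = 72, z = 48 mm in the scanner's frame; same axes. Fingers from above, one each side along x, squeeze the trigger to the grip. The grip is 30 mm thick (x -50 to -20 mm), 32 to 64 mm above the desk, its end at y = 131 mm; with the trigger it is 53 mm thick here at rest, 44 squeezed.
- trigger (a joint): Sprung trigger on the carousel side of the pistol grip, a grey bar 56 mm long, 9 mm thick, 20 mm high, hinged about a vertical pin near the barrel. 0 released, 0.28 rad fully squeezed (against its stop); about 8 N at the squeeze point squeezes it fully, and it springs back by itself.
- pen: Loose pen, 141 x 8 mm, lying between the carousel and the scanner window; a bystander. Origin under its middle.
- mug: Loose glass mug, 92 mm tall; a bystander. Origin under its middle. It stands near the upright partition that closes the right end of the desk (at y = -0.33 m, from the front edge of the desk back): draw the arm in before swinging in from the right. A monitor hangs over the right rear, its lower edge 450 mm above the desk, its nearest corner at x = 0.56, y = -0.12 m.
- computer_mouse: Loose black computer mouse, 108 x 62 x 36 mm; a bystander. Origin under its middle.
- pad: Loose notepad, 148 x 105 mm; a bystander. Origin under its middle.
- felt_marker: Loose felt marker, 122 mm long; a bystander. Origin under its middle.
- turntable_center (a point): Centre of the carousel's white round turntable, 240 mm across, its top 24 mm above the desk (this point). It turns easily either way (about 0.03 N m friction). Fixed on it a quarter turn apart, counter-clockwise from above: till roll, small brown box, square sticky-note block, memory stick; none rises over 81 mm above the desk.

How it is judged:
On the way, in this order (a step that is already met when the one before it is completed fails the run):
1. the scanner's trigger is squeezed in (past 0.22 of 0.28 rad), the carousel still as it stood (the till roll within 20 mm) (value of joint trigger above 0.22 rad and distance of roll_center from where it was at the start of the episode below 0.02 m), for 0.1 s.
2. the trigger is let go and has sprung back, the robot off the scanner (value of joint trigger below 0.04 rad and contact force between each of the arm, the fingers and scanner below 0.1 N), for 0.1 s.
At the end, for the whole second after the job is handed in: The till roll is on the scanner's side of the carousel with its centre within 12 mm of the scanner's aim line (about 10 degrees of turn), the carousel is still (under 0.05 rad/s), the fingers hold it with more than 1 N, and the trigger is released (below 0.04 rad) (y of roll_center in the frame of scanner between -0.012 and 0.012 m and horizontal distance between roll_center and scanner_window below 0.16 m and contact force between the fingers and carousel above 1 N and velocity of joint carousel between -0.05 and 0.05 rad/s and value of joint trigger below 0.04 rad); the arm keeps its last pose, push and grip.
It fails at once if a bystander (pen, mug, mouse, notepad, marker) is moved more than 30 mm (distance of any of pen, mug, computer_mouse, pad, felt_marker from where it was at the start of the episode above 0.03 m).
It also fails if it takes over 72 s, if anything falls off the work surface, if the arm or the gripper's body presses on something with over 40 N, if the wrist force passes 120 N, or if a joint passes its speed limit or range.

## Robot

A 7-joint arm with a two-finger parallel gripper is mounted at the origin on a cart in front of the work surface, level with it; the furniture and walls round the work are solid. World frame = base frame: x ahead of the robot, y to its left, z up, the work surface at z = 0. Lengths are in m, angles in rad, forces in N, time in s.
With the tool pointing down it reaches from about 0.4 to 0.925 m from the base axis. Payload 5.6 kg.
Tool frame: the origin (TCP) lies at the centre of the arm's flange, where the gripper is bolted on; the fingertips stand 173 mm ahead of it and the grasp point (between the pads) lies 155 mm ahead of it (nose_length is the distance from the TCP to the fingertips, in m); z points along the fingers, y is the line along which they close (so a half turn about z gives the same grasp; the last joint's range is limited). The gripper opens to 85 mm and grips with 20 to 120 N. Pads are 22 mm wide; open, the fingers measure 114 mm over their backs; the gripper's body (76 mm by 85 mm) begins 54 mm behind the grasp point. The pads swing forward as they close: fully open they stand 13 mm farther back than shut.
Start: joints at [-1.157, 0.468, -0.012, 1.603, 0.006, 1.071, -0.056], TCP at [0.287, 0.583, 0.405] pointing down, gripper open.
Joint ranges: [-2.53, 2.53], [-0.31, 2.02], [-1.57, 1.55], [0.28, 2.44], [-1.29, 4.43], [0.15, 1.84], [-2.92, 2.92]. Speed limits (rad/s): [2.57, 2.57, 3.14, 3.14, 3.14, 3.14, 3.14].

## Interface

Orientations are given as a unit quaternion [x, y, z, w].
In Python, from station import * gives the robot as it stands.
- The arm moves only by the shell command python3 -m inch 'ROWS'. ROWS is JSON, a list of rows, each a list of 5 numbers: the shift along the world's x, y, z in units of 50 mm (1.0 is 50 mm), then the turn about the world's z in degrees, then the closure in counts, from 0 (fully open) to 255 (shut). In form: [[x, y, z, turn, gripper], ...]. A call has 1 to 12 rows; each row shifts and turns the commanded pose from where the row before left it; what a row does not reach is not made up. A row lasts 1/10 s, in which the tool goes at most 50 mm and 8.59 degrees, less where a joint would pass 70% of its speed; a pose out of reach is approached as far as the arm can. A call is refused whole if a number of a shift passes 1 or a number of a turn 8.59, either way. A call with a gripper value outside its range is refused whole. The fingers move at their own pace and stop on an object; the grip force is fixed at half the most. Time passes only in rows, so rows that do not move let the fingers close. It gives the time, the measured TCP pose, the force, the opening and the grip force at its end, in the units of the state.
- get_obs(): the state, without advancing time (a new reading comes with each control period).
- grab_frame(name): name is "scene" or "top" or "wrist"; returns (picture, depth): 480x640x3 uint8, blue, green, red; 480x640 float32, m along the optical axis (not along the pixel's ray), 0 where there is no reading.
- calibration(name): a dict with "vertical_fov" (degrees; the focal length in pixels is half the picture's height over the tangent of half this angle, whatever the lens; pixels are square), "cx", "cy" (the principal point, pixels), "xyz" and "attitude" of the camera in the world. Camera axes: x right, y down, z forward; pixel columns grow to the right and rows downward; lengths in m; the calibration is good to about 2 mm. The wrist camera is an equidistant fisheye: a pixel r from the principal point sees the ray r / f radians off the axis. A picture is of the moment at which its call begins: read the wrist's pose just before it. calibration takes no time and is no camera call; for the wrist camera it gives the pose at the moment of the call.
- job_done(): hands the job in; it is judged then, once.
The state is a dict: "time_s": time; "joint_pos": joint angles; "qd": joint speeds; "joint_torque": joint torques, N m; "eef_pos": TCP position; "orientation": TCP orientation; "ft_force": force on the tool from outside, world axes, zero at the start; "wrist_torque": the same for the moment, N m; "finger_gap": finger opening in m; "gripper_force": force on a finger pad.
Only numpy, scipy, OpenCV 4.12 (cv2) and the standard library are available. Lean on these libraries where they do the work, as an engineer would, in place of code of your own. Each camera call takes 0.05 s, during which the arm holds its last target. There are 200 camera calls.

## Working session

There is one attempt and no reset: what is moved stays moved. The work goes in short steps, Python scripts to look and compute and a shell command to move; the robot and the scene stay as the last step left them, time stands still between calls to the robot, and variables do not carry over. Pictures are saved under pics/ and viewed, at most 10 in all, crops included, and the job is handed in when it is done.

```bash
mkdir -p pics
cat > h.py <<'E'
from station import *
import numpy as np, cv2
from scipy.spatial.transform import Rotation as R
def cloud(name):
    c=calibration(name); im,d=grab_frame(name)
    f=240/np.tan(np.radians(c["vertical_fov"])/2)
    v,u=np.mgrid[:480,:640]
    P=np.stack([(u-c["cx"])/f*d,(v-c["cy"])/f*d,d],-1)
    a=np.array(c["attitude"]); M=R.from_quat(a).as_matrix() if a.size==4 else a.reshape(3,3)
    W=P@M.T+np.array(c["xyz"]); W[d==0]=np.nan
    return im,W
E
python3 - <<'E'
from h import *
print(calibration("top"),calibration("scene"))
o=get_obs();print(o)
im,W=cloud("top");cv2.imwrite("pics/top.png",im);np.save("top.npy",W)
im2,W2=cloud("scene");cv2.imwrite("pics/scene.png",im2);np.save("scene.npy",W2)
E
```

```text
{'vertical_fov': 47.983713019639254, 'cx': 314.49419775081594, 'cy': 230.5684116718584, 'xyz': array([0.23019379, 0.14110453, 1.31176204]), 'attitude': array([ 0.70809912, -0.69912417,  0.06676388, -0.0732367 ])} {'vertical_fov': 50.19947674547628, 'cx': 320.46015926214386, 'cy': 245.06824008715202, 'xyz': array([ 0.08280781, -0.55032015,  0.99813912]), 'attitude': array([ 0.90164115, -0.25116253,  0.08940633, -0.34053946])}
{'time_s': 0.0, 'joint_pos': array([-1.15699969,  0.46841855, -0.01163162,  1.6036239 ,  0.00604327,
        1.07134882, -0.05631404]), 'qd': array([-2.05228937e-03, -1.17068908e-03, -1.68420278e-04,  1.20697442e-05,
        1.32831558e-03,  9.31592012e-05,  1.47977480e-03]), 'joint_torque': array([-1.74328593e-04, -5.32381189e+01,  2.15500809e-02, -2.51310754e+01,
        1.14625582e-02,  7.64017022e-03, -6.82361208e-07]), 'eef_pos': array([0.28662588, 0.58312405, 0.40371109]), 'orientation': array([ 2.26432998e-01,  9.74026344e-01, -8.73042589e-04, -1.27064963e-04]), 'ft_force': array([-0.85357458, -1.00295167,  0.21010778]), 'wrist_torque': array([-0.00897959, -0.00606364,  0.02573347]), 'gripper_force': 0.0, 'finger_gap': 0.08530856637563242}
```

View pics/top.png

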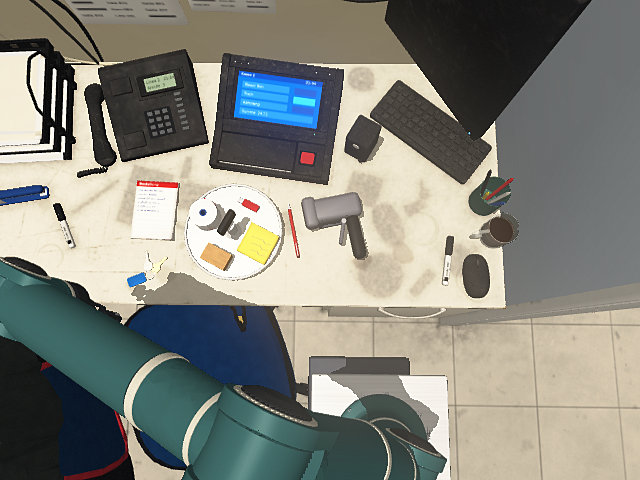

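View pics/scene.png

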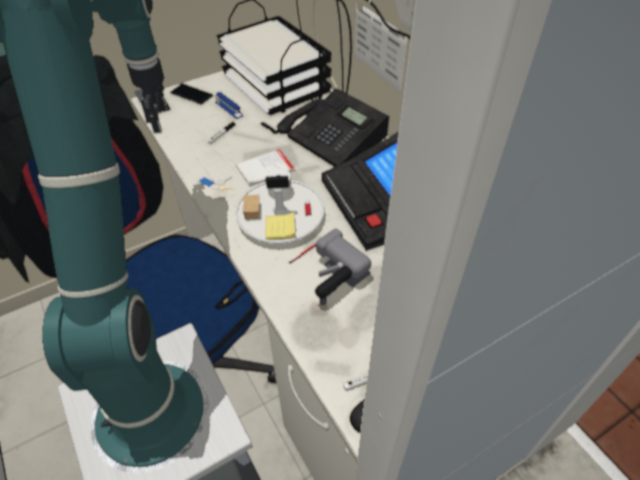

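The top view shows the carousel at about (235,231), the roll at (207,213), the bar handle at (227,221) and the pen at (293,230). The scanner barrel is at (332,210), pointing left (+y). Its grip runs down to (358,250), with the trigger at (343,232) on the carousel side. The scene view agrees with this layout.

```bash
cat > m.py <<'E'
from h import *
from scipy.optimize import least_squares
W=np.load("top.npy"); im=cv2.imread("pics/top.png")
def reg(u0,u1,v0,v1,z0,z1):
    m=np.zeros((480,640),bool); m[v0:v1,u0:u1]=1
    return m&(W[...,2]>z0)&(W[...,2]<z1)
print("desk z",np.nanmedian(W[255:275,395:415,2]))
tm=reg(170,295,175,290,.015,.035); P=W[tm][:,:2]
hull=cv2.convexHull(P.astype(np.float32))[:,0]
r=least_squares(lambda q:np.hypot(hull[:,0]-q[0],hull[:,1]-q[1])-q[2],[*P.mean(0),.12],loss='soft_l1',f_scale=.002).x
print("table c",r)
h=W[reg(190,270,180,270,.125,.16)]; c,s,a=cv2.minAreaRect(h[:,:2].astype(np.float32)); print("handle",len(h),c,s,a,np.median(h[:,2]))
t=W[reg(180,240,190,250,.07,.09)]; print("roll",len(t),cv2.minEnclosingCircle(t[:,:2].astype(np.float32)),np.median(t[:,2]))
sm=reg(296,385,180,275,.025,.1); S=W[sm]; print("scan",len(S),cv2.minAreaRect(S[:,:2].astype(np.float32)))
g=W[reg(340,385,232,275,.045,.1)]; print("grip",len(g),cv2.minAreaRect(g[:,:2].astype(np.float32)),np.median(g[:,2]))
b=W[reg(296,385,185,228,.03,.1)]; print("barrel",cv2.minAreaRect(b[:,:2].astype(np.float32)),b[:,2].max())
# height map, 1.5mm per px; image up=+x, left=+y
pn=W[reg(285,302,195,262,.003,.02)];print("pen",len(pn),pn.min(0),pn.max(0))
crop=cv2.resize(im[185:270,285:385],None,fx=8,fy=7,interpolation=cv2.INTER_CUBIC);cv2.imwrite("pics/c1.png",crop[:600,:800])
np.save("scan.npy",S)
E
python3 m.py
```

```text
desk z 0.00029946408461412055
table c [0.51606929 0.3606748  0.14719271]
handle 194 (0.48590442538261414, 0.3532390594482422) (0.015767322853207588, 0.05976718291640282) 63.44108581542969 0.14083778402136693
roll 645 ((0.5045303106307983, 0.3968704342842102), 0.05827398970723152) 0.0808976546379141
scan 2177 ((0.5236631631851196, 0.09934891015291214), (0.21278946101665497, 0.131229430437088), 58.55966567993164)
grip 387 ((0.4495025873184204, 0.06298991292715073), (0.06177414581179619, 0.061460744589567184), 0.7916287183761597) 0.06104410829487894
barrel ((0.5270165801048279, 0.11345066875219345), (0.0893901064991951, 0.14099811017513275), 8.32425594329834) 0.07677631697360554
pen 289 [0.4162058  0.18695599 0.00300537] [0.58293032 0.22933704 0.01320993]
```

View pics/c1.png

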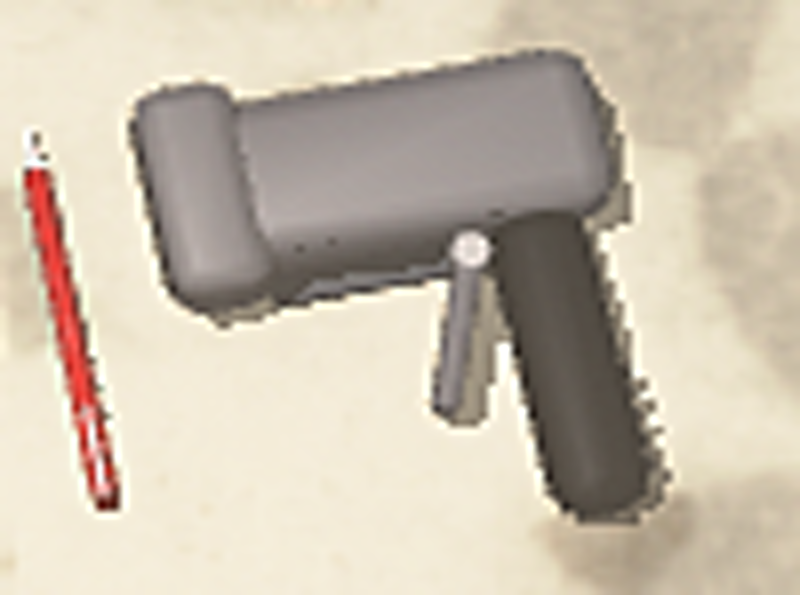

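The crop shows the barrel, tilted, with its front on the left. The dark grip ends near crop (610,500), and the trigger bar is at (460,330), pinned at (472,250). Next I'll fit the grip by colour and height, and check that against the aim line.

```bash
cat > m2.py <<'E'
from h import *
W=np.load("top.npy"); im=cv2.imread("pics/top.png").astype(int)
A=[]
v,u=np.mgrid[:480,:640]
reg=(u>335)&(u<375)&(v>212)&(v<265)
dark=im.max(2)<95
g=W[reg&dark&(W[...,2]>.05)&(W[...,2]<.068)]
ctr,s,a=cv2.minAreaRect(g[:,:2].astype(np.float32)); print("grip",len(g),ctr,s,a)
top=g[g[:,2]>.058][:,:2]; c0=top.mean(0); d=np.linalg.svd(top-c0)[2][0]; d*=-np.sign(d[0]); print("grip axis top",c0,d,np.degrees(np.arctan2(d[1],d[0])))
t=W[(u>335)&(u<352)&(v>213)&(v<250)&~dark&(W[...,2]>.04)&(W[...,2]<.066)&(W[...,0]<.5)]; print("trig",len(t),t.min(0),t.max(0))
axis=np.array([.4859,.3532])
yv=d; xv=np.array([yv[1],-yv[0]]); print("x axis",xv)
# grip centreline is scanner x=-35
O=c0+xv*.035; # somewhere on scanner's y axis (line); intersect with aim line through axis
k=np.dot(axis-O,yv); O=O+yv*k
print("O from grip",O,"dist to axis",np.dot(axis-O,xv), "tip y",np.percentile((g[:,:2]-O)@yv,[0,1,99,100]),"grip x",np.percentile((g[:,:2]-O)@xv,[1,50,99]))
S=np.load("scan.npy"); q=(S[:,:2]-O); b=S[:,2]>.062
X=q[b]@xv;Y=q[b]@yv; print("barrel top x",np.percentile(X,[0,1,99,100]),"y",np.percentile(Y,[1,50,99]))
for x0 in (-.05,-.03,-.01,.01,.03): print(x0,np.median(Y[(abs(X-x0)<.008)&(S[b][:,2]>.068)]))
print("trig frame",np.percentile((t[:,:2]-O)@xv,[1,50,99]),np.percentile((t[:,:2]-O)@yv,[1,50,99]))
sp=O+xv*-.027+yv*.072; print("squeeze",sp)
h=W[(u>190)&(u<270)&(v>180)&(v<270)&(W[...,2]>.133)&(W[...,2]<.15)]; hc=h[:,:2].mean(0); dh=np.linalg.svd(h[:,:2]-hc)[2][0]; print("bar",hc,dh,np.degrees(np.arctan2(dh[1],dh[0])))
r=W[(u>180)&(u<240)&(v>190)&(v<250)&(W[...,2]>.075)&(W[...,2]<.084)]; rc=np.median(r[:,:2],0)
lab=im[...,:]; r2=r[np.hypot(*(r[:,:2]-rc).T)<.045]; print("roll",rc,cv2.minEnclosingCircle(r2[:,:2].astype(np.float32)),np.hypot(*(rc-hc)))
E
python3 m2.py
```

```text
grip 471 (0.4707990288734436, 0.062419548630714417) (0.10633409768342972, 0.04933087155222893) 8.69626235961914
grip axis top [0.47356555 0.0571343 ] [-0.97198323 -0.23505021] -166.40541770128948
trig 80 [0.44943931 0.06747937 0.04581494] [0.49881795 0.09615311 0.06500433]
x axis [-0.23505021  0.97198323]
O from grip [0.54463239 0.11032891] dist to axis 0.24987168279262176 tip y [0.03215915 0.03480007 0.13522175 0.13672779] grip x [-0.05011835 -0.03553729 -0.01967685]
barrel top x [-0.06247539 -0.05952815  0.0726103   0.07525464] y [-0.02719889  0.01170377  0.12455553]
-0.05 0.005876122566380388
-0.03 0.008385836308667743
-0.01 0.008086632933027268
0.01 0.006530234410358238
0.03 0.006669401593119656
trig frame [-0.02061937 -0.00387509  0.00651077] [0.04980845 0.07232229 0.09572719]
squeeze [0.48099595 0.06716175]
bar [0.48485497 0.35274496] [-0.89422876  0.44761024] 153.40953727963128
roll [0.51845177 0.4171734 ] ((0.5193836688995361, 0.41803714632987976), 0.03388054296374321) 0.07266202480332078
```

Everything agrees to within about 4 mm: axis at (0.485,0.353), scanner yaw about 103° and squeeze point at about (0.477,0.067). The roll sits at about 63° and has to get to about 283°, so I'll turn the carousel by −140°. Before that I'll move over the scanner, which needs a yaw turn of +39°.

```bash
python3 -m inch '[[0.32,-0.86,0,3.3,0],[0.32,-0.86,0,3.3,0],[0.32,-0.86,0,3.3,0],[0.32,-0.86,0,3.3,0],[0.32,-0.86,0,3.3,0],[0.32,-0.86,0,3.3,0],[0.32,-0.86,0,3.3,0],[0.32,-0.86,0,3.3,0],[0.32,-0.86,0,3.3,0],[0.32,-0.86,0,3.3,0],[0.32,-0.86,0,3.3,0],[0.32,-0.86,0,3.0,0]]'
python3 -m inch '[[0,0,0,0,0],[0,0,0,0,0],[0,0,0,0,0]]'
cat >> h.py <<'E'
def st():
    o=get_obs(); yv=R.from_quat(o["orientation"]).as_matrix()
    print("t",round(o["time_s"],2),"p",o["eef_pos"].round(4),"yaw_y",np.degrees(np.arctan2(yv[1,1],yv[0,1])).round(2),"down",yv[:,2].round(3),"q",o["joint_pos"].round(2),"F",o["ft_force"].round(1),"gap",round(o["finger_gap"],4),"gf",o["gripper_force"])
E
python3 - <<'E'
from h import *
st()
c=calibration("wrist");print(c)
im,d=grab_frame("wrist");cv2.imwrite("pics/w1.png",im)
E
```

```text
time_s: 1.3
eef_pos: [0.4789, 0.0655, 0.4046]
orientation: [-0.115, 0.993, 0.0, -0.0]
ft_force: [1.2, 1.1, 0.0]
finger_gap: 0.0856
gripper_force: 0.0
time_s: 1.6
eef_pos: [0.4783, 0.0685, 0.4044]
orientation: [-0.115, 0.993, 0.0, -0.0]
ft_force: [-0.3, 0.3, 1.4]
finger_gap: 0.0854
gripper_force: 0.0
t 1.6 p [0.4783 0.0685 0.4044] yaw_y 103.21 down [-0.001  0.    -1.   ] q [-0.35  0.18  0.16  2.01 -0.04  0.95  1.63] F [-0.3  0.3  1.4] gap 0.0854 gf 0.0
{'vertical_fov': 65.70646984690485, 'cx': 319.78742894789565, 'cy': 245.08575221003758, 'xyz': array([0.40742387, 0.05188279, 0.3725991 ]), 'attitude': array([0.6148957 , 0.77544872, 0.11238509, 0.08917485])}
```

View pics/w1.png

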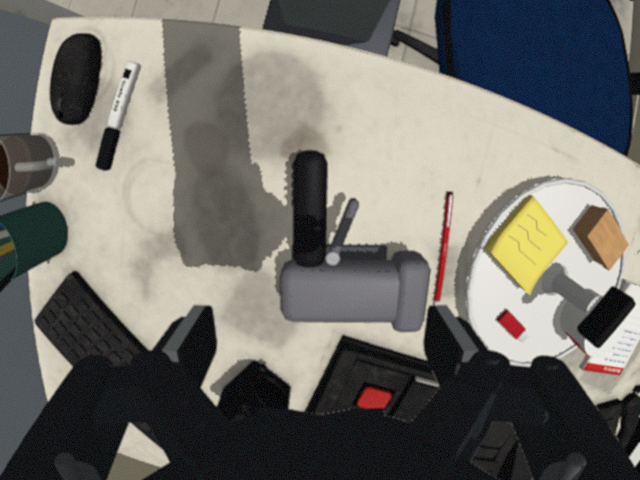

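The wrist view shows the grip upright from (310,153) to (308,262), so it is well aligned with the fingers. The trigger runs from (333,258) to (350,202), and the handle is at (606,318). I'll refine the scanner pose from this fisheye picture.

```bash
cat >> h.py <<'E'
def wcloud():
    c=calibration("wrist"); im,d=grab_frame("wrist")
    f=240/np.tan(np.radians(c["vertical_fov"])/2)
    v,u=np.mgrid[:480,:640].astype(float); dx=u-c["cx"];dy=v-c["cy"]; r=np.hypot(dx,dy)+1e-9; th=r/f
    P=np.stack([dx/r*np.tan(th)*d,dy/r*np.tan(th)*d,d],-1)
    W=P@R.from_quat(c["attitude"]).as_matrix().T+c["xyz"]; W[d==0]=np.nan
    return im,W
E
python3 - <<'E'
from h import *
im,W=wcloud(); v,u=np.mgrid[:480,:640]
print("desk",np.nanmedian(W[100:140,210:230,2]))
g=W[(u>280)&(u<332)&(v>140)&(v<262)&(im.max(2)<75)&(W[...,2]>.045)&(W[...,2]<.075)]
top=g[g[:,2]>.058][:,:2];c0=top.mean(0);d=np.linalg.svd(top-c0,full_matrices=False)[2][0];d*=-np.sign(d[0])
print("grip",len(g),len(top),c0,np.degrees(np.arctan2(*d[::-1])),g[:,2].max(),cv2.minAreaRect(g[:,:2].astype(np.float32)))
b=W[(u>270)&(u<440)&(v>240)&(v<340)&(W[...,2]>.066)&(W[...,2]<.09)]; print("ridge",b[:,2].max(),b[b[:,2]>.069][:,:2].mean(0))
t=W[(u>337)&(u<360)&(v>195)&(v<245)&(W[...,2]>.045)&(W[...,2]<.07)]
h=W[(u>560)&(v>270)&(v<360)&(W[...,2]>.133)&(W[...,2]<.15)]; print("bar",len(h),h[:,:2].mean(0) if len(h) else 0)
ax=np.array([.485,.3528])
for yaw in (102.5,103,103.6):
  a=np.radians(yaw);x=np.array([np.cos(a),np.sin(a)]);y=np.array([-x[1],x[0]])
  tip=np.percentile(g[:,:2]@y,99.5)-.131
  ox=np.median(top@x)+.035; O=ox*x+tip*y
  print(yaw,"O",O,"axis off line",(ax-O)@y,"dist",(ax-O)@x,"gripx",np.percentile((g[:,:2]-O)@x,[1,99]),"trig x",np.percentile((t[:,:2]-O)@x,[1,99]),"y",np.percentile((t[:,:2]-O)@y,[1,99]),"SP",O-.027*x+.072*y)
E
```

```text
desk -0.0009979338038141883
grip 3661 3115 [0.46701453 0.05682155] -167.47105970093168 0.0654651623491983 ((0.46923765540122986, 0.059143826365470886), (0.10149373859167099, 0.03636740520596504), 11.757821083068848)
ridge 0.07198817725940587 [0.52627962 0.1661139 ]
bar 766 [0.48530301 0.35070768]
102.5 O [0.54118627 0.10910513] axis off line 0.0021092079200944955 dist 0.25007926379066675 gripx [-0.05005197 -0.02095292] trig x [-0.00959515  0.00672624] y [0.05111988 0.09014382] SP [0.47673683 0.06716149]
103 O [0.54075481 0.10967146] axis off line -0.0003662059366082368 dist 0.24943927710184433 gripx [-0.04992256 -0.02107779] trig x [-0.00971847  0.00680797] y [0.05088259 0.08982545] SP [0.47667384 0.06716699]
103.6 O [0.54013009 0.1106275 ] axis off line -0.00336065716997358 dist 0.24834563100461715 gripx [-0.05029187 -0.02146302] trig x [-0.01018038  0.00662084] y [0.05056873 0.08940016] SP [0.47649773 0.06745432]
```

```bash
python3 -m inch '[[-0.03,-0.03,-0.6,0,0],[0,0,-0.6,0,0],[0,0,-0.6,0,0],[0,0,-0.6,0,0],[0,0,-0.6,0,0],[0,0,-0.4,0,0],[0,0,-0.4,0,0],[0,0,-0.25,0,0],[0,0,0,0,0],[0,0,0,0,0]]'
python3 -c "
from h import *
st()"
```

```text
time_s: 2.7
eef_pos: [0.4774, 0.0663, 0.2025]
orientation: [-0.115, 0.993, 0.0, 0.0]
ft_force: [-0.3, -0.6, 1.2]
finger_gap: 0.0851
gripper_force: 0.0
t 2.7 p [0.4774 0.0663 0.2025] yaw_y 103.17 down [ 0.  0. -1.] q [-0.3   0.52  0.12  2.14 -0.12  0.49  1.7 ] F [-0.3 -0.6  1.2] gap 0.0851 gf 0.0
```

```bash
python3 -m inch '[[0,0,0,0,60],[0,0,0,0,80],[0,0,0,0,100],[0,0,0,0,120],[0,0,0,0,140],[0,0,0,0,160],[0,0,0,0,160],[0,0,0,0,160],[0,0,0,0,160],[0,0,0,0,160]]'
python3 -c "
from h import *
st()
im,W=wcloud();cv2.imwrite('pics/w2.png',im)"
```

```text
time_s: 3.7
eef_pos: [0.4776, 0.065, 0.2035]
orientation: [-0.114, 0.993, -0.0, 0.001]
ft_force: [-3.1, -1.5, 12.6]
finger_gap: 0.0408
gripper_force: 61.6
t 3.7 p [0.4776 0.065  0.2035] yaw_y 103.08 down [ 0.001 -0.    -1.   ] q [-0.3   0.52  0.12  2.14 -0.12  0.49  1.71] F [-3.1 -1.5 12.6] gap 0.0408 gf 61.635812181048095
```

View pics/w2.png

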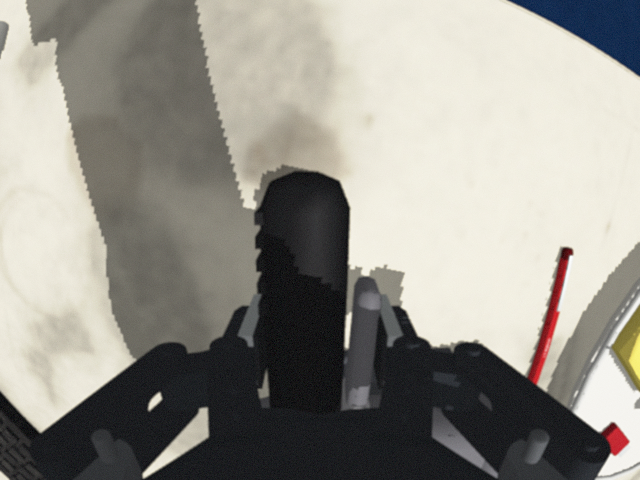

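The gap is 40.8 mm and the trigger lies parallel along the grip at (363,340), so it is fully squeezed. I'll open, lift clear and move over the handle.

```bash
python3 -m inch '[[0,0,0,0,0],[0,0,0,0,0],[0,0,0,0,0],[0,0,0,0,0],[0,0,0,0,0],[0,0,0,0,0],[0,0,0,0,0],[0,0,0,0,0]]'
python3 -m inch '[[0,0,0.5,0,0],[0,0,0.7,0,0],[0,0,0.7,0,0],[0,0,0.7,0,0],[0,0,0.7,0,0],[0,0,0.7,0,0],[0,0,0,0,0],[0,0,0,0,0],[0,0,0,0,0]]'
python3 -m inch '[[0.02,0.7,0,-5,0],[0.02,0.7,0,-5,0],[0.02,0.7,0,-5,0],[0.02,0.7,0,-5,0],[0.02,0.7,0,-5,0],[0.02,0.7,0,-5,0],[0.02,0.7,0,-5,0],[0.02,0.8,0,-4.8,0],[0,0,0,0,0],[0,0,0,0,0],[0,0,0,0,0]]'
python3 - <<'E'
from h import *
st()
im,W=wcloud();cv2.imwrite('pics/w3.png',im)
h=W[(W[...,2]>.136)&(W[...,2]<.147)&(abs(W[...,0]-.485)<.06)&(abs(W[...,1]-.352)<.06)][:,:2].astype(np.float32)
print(len(h),h.mean(0),cv2.minAreaRect(h))
E
```

```text
time_s: 4.55
eef_pos: [0.4772, 0.0658, 0.2021]
orientation: [-0.114, 0.993, -0.0, -0.0]
ft_force: [0.8, -0.2, -0.4]
finger_gap: 0.0855
gripper_force: 0.0
time_s: 5.45
eef_pos: [0.4767, 0.0658, 0.4011]
orientation: [-0.114, 0.993, -0.0, -0.001]
ft_force: [-0.2, 0.8, 0.1]
finger_gap: 0.0855
gripper_force: 0.0
time_s: 6.55
eef_pos: [0.4854, 0.3496, 0.4009]
orientation: [0.231, 0.973, -0.001, -0.0]
ft_force: [-0.6, -0.4, -0.1]
finger_gap: 0.0852
gripper_force: 0.0
t 6.55 p [0.4854 0.3496 0.4009] yaw_y 63.27 down [-0.002 -0.002 -1.   ] q [-0.79  0.38  0.14  1.75 -0.06  1.02  0.48] F [-0.6 -0.4 -0.1] gap 0.0852 gf 0.0
1805 [0.4840974  0.35524645] ((0.4852180480957031, 0.354932576417923), (0.01406143233180046, 0.05901390314102173), 61.96897506713867)
```

View pics/w3.png

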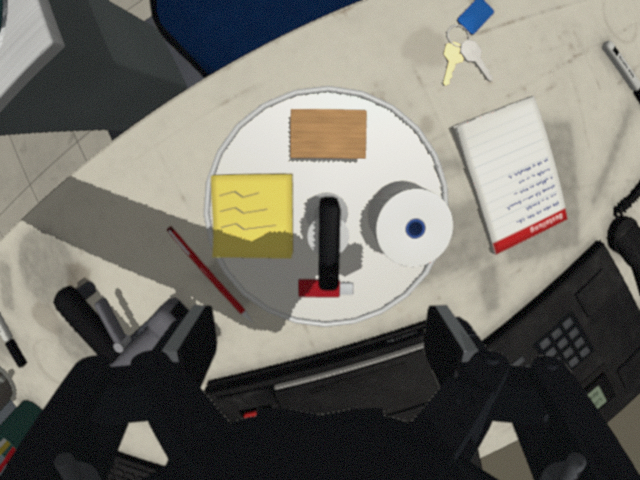

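The wrist view shows the bar upright at (329,242), centred between the fingers, with the roll to its right at (414,228). The bar centre is at about (0.485,0.354), so I'll descend and grip it.

```bash
python3 -m inch '[[0,0.07,-0.5,0,0],[0,0,-0.5,0,0],[0,0,-0.5,0,0],[0,0,-0.5,0,0],[0,0,-0.46,0,0],[0,0,0,0,0],[0,0,0,0,0]]'
python3 -m inch '[[0,0,0,0,120],[0,0,0,0,160],[0,0,0,0,190],[0,0,0,0,210],[0,0,0,0,230],[0,0,0,0,255],[0,0,0,0,255],[0,0,0,0,255]]'
python3 -c "
from h import *
st()"
```

```text
time_s: 7.3
eef_pos: [0.4857, 0.3534, 0.2795]
orientation: [0.231, 0.973, -0.0, 0.0]
ft_force: [0.9, -0.5, -0.7]
finger_gap: 0.0855
gripper_force: 0.0
time_s: 8.1
eef_pos: [0.4862, 0.3546, 0.2819]
orientation: [0.231, 0.973, 0.001, 0.001]
ft_force: [-0.6, -2.2, 13.4]
finger_gap: 0.0132
gripper_force: 63.7
t 8.1 p [0.4862 0.3546 0.2819] yaw_y 63.32 down [ 0.003  0.002 -1.   ] q [-0.78  0.53  0.12  1.82 -0.09  0.79  0.49] F [-0.6 -2.2 13.4] gap 0.0132 gf 63.69974231813103
```

```bash
python3 -m inch '[[0,0,0.05,-2,255],[0,0,0,-5,255],[0,0,0,-6,255],[0,0,0,-6,255],[0,0,0,-6,255],[0,0,0,-6,255],[0,0,0,-6,255],[0,0,0,-6,255],[0,0,0,-6,255],[0,0,0,-6,255],[0,0,0,-6,255],[0,0,0,-6,255]]'
python3 -m inch '[[0,0,0,-6,255],[0,0,0,-6,255],[0,0,0,-6,255],[0,0,0,-6,255],[0,0,0,-6,255],[0,0,0,-6,255],[0,0,0,-6,255],[0,0,0,-6,255],[0,0,0,-6,255],[0,0,0,-6,255],[0,0,0,-5,255],[0,0,0,-4,255]]'
python3 -m inch '[[0,0,0,-2,255],[0,0,0,-1.5,255],[0,0,0,0,255],[0,0,0,0,255],[0,0,0,0,255]]'
python3 - <<'E'
from h import *
st()
im,W=cloud("top");cv2.imwrite('pics/top2.png',im); cv2.imwrite('pics/top2c.png',cv2.resize(im[160:300,150:400],None,fx=3,fy=3)); np.save("top2.npy",W)
im,W=wcloud();cv2.imwrite('pics/w4.png',im);np.save("w4.npy",W)
E
```

```text
time_s: 9.3
eef_pos: [0.4859, 0.3546, 0.282]
orientation: [0.731, 0.683, 0.001, 0.001]
ft_force: [3.9, 1.4, -2.9]
finger_gap: 0.0132
gripper_force: 63.0
time_s: 10.5
eef_pos: [0.4858, 0.3548, 0.282]
orientation: [0.989, 0.149, 0.001, -0.0]
ft_force: [4.0, 1.9, -2.0]
finger_gap: 0.0132
gripper_force: 62.7
time_s: 11.0
eef_pos: [0.4858, 0.3547, 0.282]
orientation: [0.993, 0.12, 0.001, -0.0]
ft_force: [5.5, 2.7, -2.8]
finger_gap: 0.0133
gripper_force: 62.4
t 11.0 p [0.4858 0.3547 0.282 ] yaw_y -76.16 down [ 0.002  0.001 -1.   ] q [-1.22  0.63  0.73  1.85 -0.54  0.86 -1.55] F [ 5.5  2.7 -2.8] gap 0.0133 gf 62.44240189490483
```

View pics/w4.png

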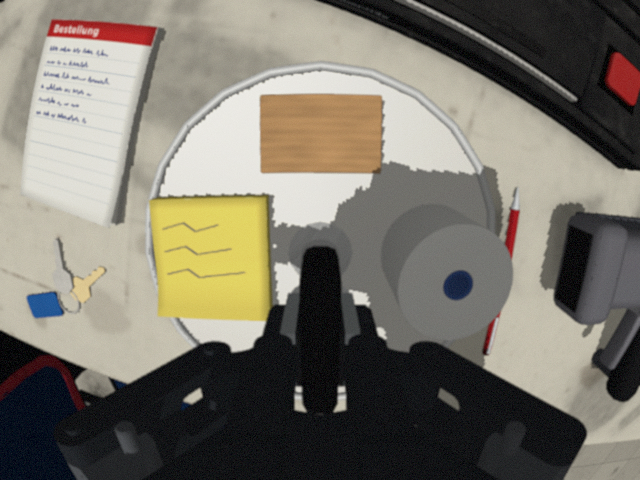

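View pics/top2c.png

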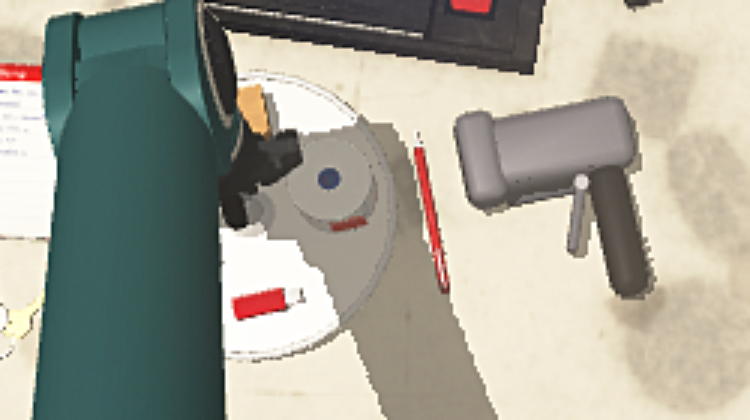

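The roll now stands between the axis and the scanner, at wrist (455,285) and top crop (332,185). The pen hasn't moved and the trigger is released. I'll measure how far the roll is off the aim line.

Run:
```python
from h import *
O=np.array([.5408,.1095]); 
for n in ("top2.npy","w4.npy"):
    W=np.load(n)
    p=W[(W[...,2]>.077)&(W[...,2]<.085)&(W[...,0]>.45)&(W[...,0]<.56)&(W[...,1]>.23)&(W[...,1]<.33)][:,:2]
    c,r=cv2.minEnclosingCircle(p.astype(np.float32)); c=np.array(c)
    for a in ([.4852,.3535],[.4858,.3547]):
        a=np.array(a); x=(a-O)/np.linalg.norm(a-O); y=np.array([-x[1],x[0]])
        print(n,len(p),c,r,"med",np.median(p,0),"y",(c-O)@y,"dist axis",np.linalg.norm(c-a),"win",np.linalg.norm(c-O-.077*x),"yaw",np.degrees(np.arctan2(x[1],x[0])))
```

```text
top2.npy 528 [0.50290555 0.28305405] 0.033275701105594635 med [0.50278601 0.28284591] y -0.0016117946478781883 dist axis 0.07263688976569459 win 0.1006484920111631 yaw 102.83673975901851
top2.npy 528 [0.50290555 0.28305405] 0.033275701105594635 med [0.50278601 0.28284591] y -0.001009791355683777 dist axis 0.07365963187941434 win 0.10064509350263942 yaw 102.64256817161045
w4.npy 10337 [0.50291008 0.2849153 ] 0.03379610925912857 med [0.50504981 0.28816991] y -0.002029731035168847 dist axis 0.07083437135581618 win 0.1024694101519644 yaw 102.83673975901851
w4.npy 10337 [0.50291008 0.2849153 ] 0.03379610925912857 med [0.50504981 0.28816991] y -0.0014215787779736921 dist axis 0.07185164825215247 win 0.1024650155128499 yaw 102.64256817161045
```

The roll is within 2 mm of the aim line (12 mm allowed) and about 0.10 m from the window. It's settled and held at 62 N, so I'm handing in.

```bash
python3 -m inch '[[0,0,0,0,255],[0,0,0,0,255],[0,0,0,0,255]]'; python3 -c "
from h import *
st(); print(job_done())"
```

```text
time_s: 11.4
eef_pos: [0.4858, 0.3547, 0.282]
orientation: [0.993, 0.12, 0.001, -0.0]
ft_force: [4.6, 2.4, -2.4]
finger_gap: 0.0133
gripper_force: 62.5
t 11.4 p [0.4858 0.3547 0.282 ] yaw_y -76.16 down [ 0.002  0.001 -1.   ] q [-1.22  0.63  0.73  1.85 -0.54  0.86 -1.55] F [ 4.6  2.4 -2.4] gap 0.0133 gf 62.47816679871903
the job is handed in; nothing more can be done
None
```

I squeezed and released the scanner trigger, turned the carousel until the till roll was about 2 mm off the scanner's aim line, and handed the job in at 11.4 s still holding the handle; no verdict came back.

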